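Pack two water-sampling carriers

TASK

Pack the two sampling carriers for the field. Stand the tall round bottle in the long three-cell carrier in the cell next to its grip tab, the slim vial in the middle cell and the squat jar in the far cell; stand the square bottle in the short two-cell carrier next to its grip tab and the narrow-necked bottle in its other cell. All five must end upright on the cell floors and let go; drop nothing, and leave the shorter spare bottle and the glass beaker standing where they are.

Things in the scene. Friction and masses are not known exactly. Their poses are not given: they have to be found in the camera images.
- tall_bottle: tallest of the seven stock pieces that stand in an arc nearest the robot: white round plastic bottle with orange screw cap, 120 mm high; body 60 mm in diameter up to 86 mm, cap 44 mm in diameter from 98 mm up. About 80 g. Origin: centre of its underside; z up.
- squat_jar: low wide white jar with a wide orange lid, 60 mm high; body 56 mm in diameter up to 40 mm, lid 62 mm in diameter above (40 to 60 mm). About 90 g. Origin: centre of its underside; z up.
- vial: slim white round vial with orange cap, 80 mm high; body 34 mm in diameter up to 62 mm, cap 30 mm in diameter above. About 40 g. Origin: centre of its underside; z up.
- square_bottle: white bottle of square section with a small orange cap, 90 mm high; body 50 x 50 mm up to 70 mm, faces square to its x and y, cap 34 mm in diameter above. About 80 g. Origin: centre of its underside; z up.
- necked_bottle: brown glass round bottle with narrow neck and black cap, 105 mm high; body 54 mm in diameter up to 64 mm, sloping shoulder to a 22 mm neck at 80 mm, cap 26 mm in diameter from 88 mm up. About 150 g. Origin: centre of its underside; z up.
- spare_bottle: in the same arc, to be left alone: like the tall bottle but only 86 mm high; body 60 mm in diameter up to 52 mm, cap 44 mm in diameter from 64 mm up. Origin: centre of its underside; z up.
- beaker: empty glass beaker, to be left alone: open on top, 54 mm in diameter at the rim, 70 mm high. Origin: centre of its underside; z up.
- long_carrier: grey open tray, 244 x 92 mm, three cells in a row. Fixed. Walls 4 mm thick, tops 25 mm up; cell floors 4 mm up. Origin: centre of underside; y along its length towards the end with the flat white grip tab (24 mm out, level with the wall tops), x across. Cell centres on its y axis: +76 mm (next to the tab) and -76 mm (far), 84 x 84 mm inside; 0 (middle), 60 mm along y, 84 mm along x inside.
- short_carrier: grey open tray, 180 x 92 mm, two cells in a row. Fixed. Walls 4 mm thick, tops 25 mm up; cell floors 4 mm up. Origin: centre of underside; y along its length towards the end with the flat white grip tab (24 mm out, level with the wall tops), x across. Cell centres on its y axis: +44 mm (next to the tab) and -44 mm (other cell), each 84 x 84 mm inside.
There are look-alikes about, which are no part of the job. What is shaped like the square_bottle but blue is not meant.

How it is judged:
By the outcome, as a careful person would: the job done as asked, in the order asked, and still so for the second after the job is handed in, with the robot touching nothing.
It also fails if it takes over 122 s, if anything falls off the work surface, if the arm or the gripper's body presses on something with over 40 N, if the wrist force passes 120 N, or if a joint passes its speed limit or range.

ROBOT

A 6-joint arm with a two-finger parallel gripper is mounted at the origin on the work surface. World frame = base frame: x ahead of the robot, y to its left, z up, the work surface at z = 0. Lengths are in m, angles in degrees, forces in N, time in s.
With the tool pointing down it reaches from about 0.4 to 0.825 m from the base axis. Payload 7 kg.
Tool frame: the origin (TCP) lies at the very end of the fingers, on their centre line; the grasp point (between the pads) lies 19 mm behind it; z points along the fingers, y is the line along which they close (so a half turn about z gives the same grasp; the last joint's range is limited). The gripper opens to 88 mm and grips with 3 to 60 N. Pads are 19 mm wide; open, the fingers measure 130 mm over their backs; the gripper's body (78 mm by 193 mm) begins 47 mm behind the grasp point.
Start: joints at [-59.811, 20.546, 0.682, 0, -70.136, -16.507], TCP at [0.16, -0.656, 0.202] pointing down, gripper open.
Joint ranges: [-176.03, 176.03], [-82.01, 121.73], [-58.28, 71.71], [-173.87, 95.51], [-174.79, -0.11], [-173.66, 173.66]. Speed limits (degrees/s): [136.94, 136.94, 172.46, 180, 180, 180].

INTERFACE

Orientations are given as [roll, pitch, yaw] about the fixed x, y, z axes, in that order (R = Rz(yaw) Ry(pitch) Rx(roll)).
In Python, from plant import get_state, capture, close_job, regions_of gives the robot as it stands.
- The arm moves only by the tool jog_arm, never from a script. Its argument "moves" is a list of rows, each a list of 3 entries, a list of its own where there are three numbers: the shift along the tool's x, y, z in cm, then the turn about the tool's z in degrees, then the finger opening in cm, from 0 to 8.76. A call has 1 to 12 rows; each row shifts and turns the commanded pose from where the row before left it, along the tool's axes as they then stand; what a row does not reach is not made up. A row lasts 1/8 s, in which the tool goes at most 62.5 mm and 10.7 degrees, less where a joint would pass 70% of its speed; a pose out of reach is approached as far as the arm can. A call is refused whole if a number of a shift passes 6.25 or a number of a turn 10.7, either way. A call with a gripper value outside its range is refused whole. The fingers move at their own pace and stop on an object; "newtons" is the grip in N (left out, the last holds). Time passes only in rows, so rows that do not move let the fingers close. It gives the time, the measured TCP pose, the force, the opening and the grip force at its end, in the units of the state.
- get_state(): the state, without advancing time (a new reading comes with each control period).
- capture(name): name is "side" or "top"; returns a dict with "pixels" (400x640x3 uint8, blue, green, red), "mtx" (3x3 intrinsics, pixels), "k1" (the pictures are not rectified: a ray, as slopes to the right and down, at radius r is drawn at 1 + k1 r^2 times it, then the intrinsics apply), "world_from_camera" (4x4, takes a point from camera to world coordinates). Camera axes: x right, y down, z forward; pixel columns grow to the right and rows downward; lengths in m; the calibration is good to about 2 mm. A picture is of the moment at which its call begins. There is no depth.
- close_job(): hands the job in; it is judged then, once.
Trained networks look in a picture, given as the dict that the camera call returned (one of the last four; its "shot" number tells which), for a name from the list of things; names that differ only in an ending like _2 or _b are one class to them, and where a whole thing is asked for, a point or a joint stands for the part that bears it (a point fixed in the world has none). Each returns a list of dicts, best first, with "confidence" (0 to 1); they miss things now and then, are a little off and sometimes report something else, mostly with a low value. They report only what shows in the picture. A call takes as long as a camera call. They do not tell look-alikes from the thing itself.
- regions_of(picture, thing): "pixels" (400x640 bool, what is visible of it) and "pixel" ([column, row] in pixels, amid what is visible of it).
The state is a dict: "time_s": time; "joints": joint angles; "qd": joint speeds; "joint_torque": joint torques, N m; "tcp_pos": TCP position; "eef_rot": TCP orientation; "contact_force": force on the tool from outside, world axes, zero at the start; "moment": the same for the moment, N m; "gripper_width": finger opening in m; "gripper_force": force on a finger pad.
Only numpy, scipy, OpenCV 4.12 (cv2) and the standard library are available. Lean on these libraries where they do the work, as an engineer would, in place of code of your own. Each camera call takes 0.05 s, during which the arm holds its last target. There are 200 camera calls.

## Working session

There is one attempt and no reset: what is moved stays moved. The work goes in short steps, Python scripts to look and compute and a tool call to move; the robot and the scene stay as the last step left them, time stands still between calls to the robot, and variables do not carry over. Pictures are saved under pics/ and viewed, at most 14 in all, crops included, and the job is handed in when it is done.

Besides the shell and the picture viewer there is one more tool, called after ">>>" in YAML: its name, and indented under it one key for each argument. jog_arm: Moves the arm, as the interface text tells. Its arguments: {"type":"object","properties":{"moves":{"type":"array"},"newtons":{"type":"number"}},"required":["moves"]}

```bash
mkdir -p pics; ls; python3 - <<'E'
from plant import *
import cv2
for n in("top","side"):
    p=capture(n); cv2.imwrite(f"pics/{n}0.png",p["pixels"]); print(p["mtx"],p["k1"],p["world_from_camera"],p["shot"])
print(get_state())
E
```

```text
pics
[[470.54262931   0.         320.75188942]
 [  0.         470.54262931 196.50931735]
 [  0.           0.           1.        ]] -0.03630158394556592 [[ 1.00221112e-02 -9.93673013e-01  1.11863761e-01  3.11681156e-01]
 [-9.99949746e-01 -9.98717400e-03  8.72689178e-04 -1.50097768e-02]
 [ 2.50035157e-04 -1.11866885e-01 -9.93723169e-01  1.02825832e+00]
 [ 0.00000000e+00  0.00000000e+00  0.00000000e+00  1.00000000e+00]] 1
[[380.58778235   0.         323.85332185]
 [  0.         380.58778235 203.51670819]
 [  0.           0.           1.        ]] -0.013133430309068042 [[-0.99449803 -0.04210847  0.09591943  0.33595824]
 [-0.10248956  0.5805191  -0.80777067  0.74737178]
 [-0.02166908 -0.81315709 -0.58164078  0.57030686]
 [ 0.          0.          0.          1.        ]] 2
{'time_s': 0.1, 'joints': array([-5.98119649e+01,  2.05851413e+01,  6.37412853e-01, -1.71316792e-02,
       -7.01359519e+01, -1.65061987e+01]), 'qd': array([-0.09864731, -0.08363533,  0.13943187,  0.06490857,  0.04597901,
        0.04583716]), 'joint_torque': array([-2.09174366e-03, -5.84163272e+01,  2.93752223e+01,  7.01570079e+00,
        1.01233352e-02, -4.93525954e-05]), 'tcp_pos': array([ 0.15949647, -0.65538302,  0.20163079]), 'eef_rot': array([ 1.79915192e+02, -8.33523108e-03, -1.66323990e+02]), 'contact_force': array([-0.46398868,  0.30043973,  0.30455948]), 'moment': array([ 0.01645972,  0.02785454, -0.04547074]), 'gripper_force': 0.0, 'gripper_width': 0.08738649359911373}
```

View pics/top0.png

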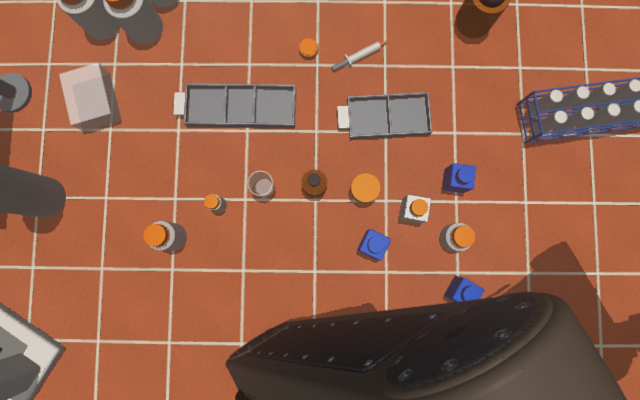

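View pics/side0.png

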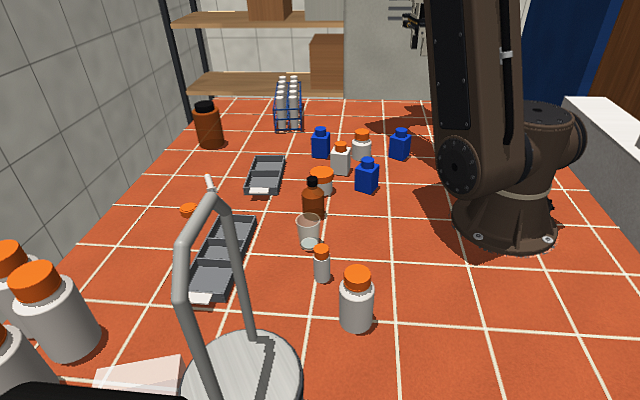

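```bash
cat > h.py <<'E'
import numpy as np, cv2
from scipy.optimize import minimize
from plant import *
def ray(p,px):
    u=cv2.undistortPoints(np.array([[px]],float),p["mtx"],np.array([p["k1"],0,0,0.]))[0,0]
    T=p["world_from_camera"]; d=T[:3,:3]@np.array([*u,1]); return T[:3,3],d/np.linalg.norm(d)
def at(p,px,z):
    o,d=ray(p,px); return o+d*(z-o[2])/d[2]
def proj(p,X):
    T=np.linalg.inv(p["world_from_camera"]); c=np.atleast_2d(X)@T[:3,:3].T+T[:3,3]
    s=c[:,:2]/c[:,2:]; s=s*(1+p["k1"]*(s**2).sum(1,keepdims=True))
    return s@p["mtx"][:2,:2].T+p["mtx"][:2,2]
# profiles (radius, z)
S=dict(tall_bottle=[(30,0),(30,86),(22,98),(22,120)],spare_bottle=[(30,0),(30,52),(22,64),(22,86)],
 squat_jar=[(28,0),(28,40),(31,40),(31,60)],vial=[(17,0),(17,62),(15,62),(15,80)],
 necked_bottle=[(27,0),(27,64),(11,80),(13,88),(13,105)],beaker=[(27,0),(27,70)],square_bottle=[(28,0),(28,70),(17,70),(17,90)])
def sil(p,n,xy):
    m=np.zeros((400,640),np.uint8); a=np.linspace(0,2*np.pi,32)
    P=[np.c_[xy[0]+r/1e3*np.cos(a),xy[1]+r/1e3*np.sin(a),a*0+z/1e3] for r,z in S[n]]
    for A,B in zip(P,P[1:]):
        h=cv2.convexHull(proj(p,np.r_[A,B]).astype(np.float32)); cv2.fillPoly(m,[np.round(h*16).astype(int)],1,shift=4)
    return m>0
def fit(p,n,mask):
    c=np.argwhere(mask).mean(0)[::-1]; xy=at(p,c,.04)[:2]
    for _ in range(6):
        s=np.argwhere(sil(p,n,xy)).mean(0)[::-1]; xy=xy+at(p,c,.04)[:2]-at(p,s,.04)[:2]
    s=sil(p,n,xy); return xy,(s&mask).sum()/(s|mask).sum()
E
python3 - <<'E'
from h import *
np.set_printoptions(precision=4,suppress=True)
t=capture("top");s=capture("side")
for n in S:
    for nm,p in(("top",t),("side",s)):
        for r in regions_of(p,n)[:5]:
            m=r["pixels"]; 
            if m.sum()<20: continue
            xy,i=fit(p,n,m); print(n,nm,round(r["confidence"],2),np.round(r["pixel"]),m.sum(),xy,round(i,2))
for n in("long_carrier","short_carrier"):
    for r in regions_of(t,n)[:3]:
        m=r["pixels"].astype(np.uint8); rc=cv2.minAreaRect(cv2.findNonZero(m))
        print(n,r["confidence"],np.round(r["pixel"]),m.sum(),[at(t,b,.025) for b in cv2.boxPoints(rc)])
def tri(a,b):
    o1,d1=ray(t,a);o2,d2=ray(s,b); k=np.linalg.lstsq(np.c_[d1,-d2],o2-o1,rcond=None)[0]
    return o1+k[0]*d1,o2+k[1]*d2
print("lamp",tri((60,195),(215,190)))
E
```

```text
tall_bottle top 0.88 [164. 236.] 1031 [0.3361 0.3078] 0.93
tall_bottle side 0.78 [356. 301.] 2079 [0.3367 0.3102] 0.93
spare_bottle top 0.62 [457. 236.] 811 [ 0.3405 -0.3038] 0.91
squat_jar top 0.65 [365. 190.] 677 [ 0.4415 -0.1067] 0.88
squat_jar side 0.96 [325. 181.] 439 [ 0.4389 -0.1174] 0.63
squat_jar side 0.56 [216. 270.] 3138 [0.6185 0.2191] 0.33
vial top 0.67 [214. 204.] 346 [0.4078 0.2102] 0.92
vial top 0.3 [363. 190.] 686 [ 0.4418 -0.1064] 0.45
vial side 0.7 [217. 266.] 3231 [0.6148 0.2253] 0.22
vial side 0.63 [322. 266.] 583 [0.4084 0.2115] 0.83
vial side 0.57 [354. 299.] 2104 [0.337  0.2963] 0.39
necked_bottle top 0.86 [314. 181.] 559 [0.4515 0.0012] 0.87
necked_bottle side 0.74 [310. 197.] 728 [ 0.4531 -0.009 ] 0.81
necked_bottle side 0.18 [265. 175.] 1365 [ 0.5964 -0.1043] 0.51
beaker top 0.81 [260. 183.] 537 [0.449  0.1146] 0.77
beaker top 0.64 [212. 203.] 327 [0.4071 0.21  ] 0.44
beaker side 0.73 [308. 230.] 748 [0.4487 0.107 ] 0.78
beaker side 0.35 [218. 266.] 3116 [0.6166 0.2212] 0.34
square_bottle top 0.65 [374. 245.] 621 [ 0.3236 -0.1244] 0.82
square_bottle top 0.6
[... 197 characters left out ...]
] 576 [ 0.4015 -0.216 ] 0.87
square_bottle side 0.75 [367. 173.] 773 [ 0.3246 -0.1268] 0.88
square_bottle side 0.67 [398. 144.] 626 [ 0.2273 -0.3127] 0.88
square_bottle side 0.66 [319. 142.] 554 [ 0.4682 -0.3088] 0.93
square_bottle side 0.62 [355. 297.] 2126 [0.337  0.2945] 0.74
long_carrier 0.57 [234. 105.] 4973 [array([0.5772, 0.3118, 0.025 ]), array([0.677 , 0.3152, 0.025 ]), array([0.6742, 0.045 , 0.025 ]), array([0.5748, 0.0449, 0.025 ])]
short_carrier 0.91 [382. 116.] 3860 [array([ 0.6471, -0.0456,  0.025 ]), array([ 0.6616, -0.2538,  0.025 ]), array([ 0.5594, -0.2574,  0.025 ]), array([ 0.5454, -0.0517,  0.025 ])]
lamp (array([0.3901, 0.3874, 0.3162]), array([0.4937, 0.4175, 0.3447]))
```

```bash
python3 - <<'E'
import cv2
a=cv2.imread("pics/top0.png")[70:310,0:320]; cv2.imwrite("pics/c1.png",cv2.resize(a,None,fx=2.5,fy=2.5,interpolation=cv2.INTER_CUBIC))
a=cv2.imread("pics/top0.png")[80:310,290:500]; cv2.imwrite("pics/c2.png",cv2.resize(a,None,fx=2.6,fy=2.6,interpolation=cv2.INTER_CUBIC))
E
```

```text
(no output)
```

View pics/c1.png

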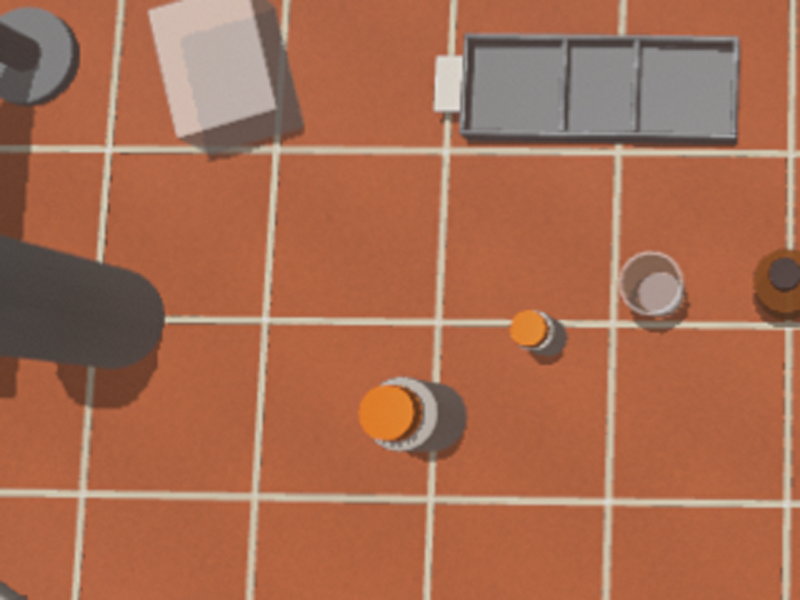

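View pics/c2.png

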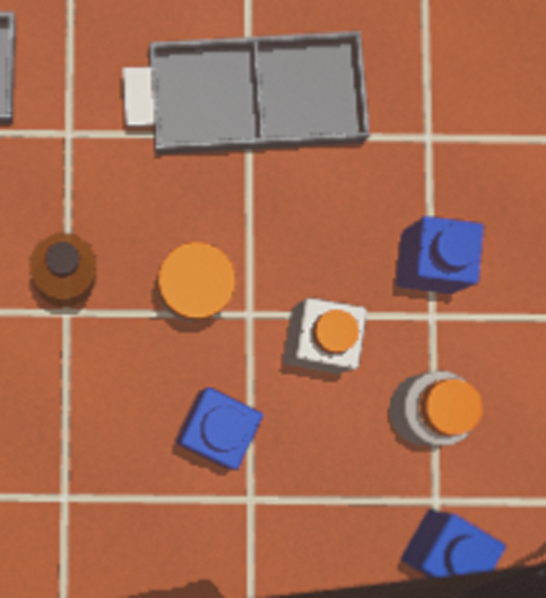

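```bash
python3 - <<'E'
from h import *
np.set_printoptions(precision=3,suppress=True)
t=capture("top");s=capture("side")
def tri(a,b):
    o1,d1=ray(t,a);o2,d2=ray(s,b); k=np.linalg.lstsq(np.c_[d1,-d2],o2-o1,rcond=None)[0]
    return o1+k[0]*d1,o2+k[1]*d2
for a in((12,93),(0,85),(62,192),(40,195),(90,95)):
  for b in((243,370),(215,190),(180,280),(267,360),(60,390)): print(a,b,*tri(a,b))
a=s["pixels"][150:400,0:330]; cv2.imwrite("pics/c3.png",cv2.resize(a,None,fx=2.4,fy=2.4,interpolation=cv2.INTER_CUBIC))
# carriers: dark-wall box via bright/grey threshold
for n in("long_carrier","short_carrier"):
    m=regions_of(t,n)[0]["pixels"].astype(np.uint8)
    g=cv2.cvtColor(t["pixels"],cv2.COLOR_BGR2HSV); 
    m2=((g[...,1]<90)&(g[...,2]<175)).astype(np.uint8)&cv2.dilate(m,np.ones((7,7)))
    m2=cv2.morphologyEx(m2,cv2.MORPH_CLOSE,np.ones((3,3)))
    _,L,st,_=cv2.connectedComponentsWithStats(m2); m2=(L==1+st[1:,4].argmax()).astype(np.uint8)
    rc=cv2.minAreaRect(cv2.findNonZero(m2)); P=np.array([at(t,b,.025) for b in cv2.boxPoints(rc)])
    print(n,P,P.mean(0),[np.linalg.norm(P[i]-P[i-1]) for i in range(4)])
E
```

```text
(12, 93) (243, 370) [0.579 0.532 0.238] [0.452 0.535 0.197]
(12, 93) (215, 190) [0.533 0.438 0.374] [0.487 0.431 0.354]
(12, 93) (180, 280) [0.56  0.494 0.294] [0.521 0.487 0.276]
(12, 93) (267, 360) [0.573 0.52  0.255] [0.425 0.531 0.212]
(12, 93) (60, 390) [0.596 0.567 0.188] [0.626 0.579 0.206]
(0, 85) (243, 370) [0.586 0.54  0.26 ] [0.446 0.545 0.214]
(0, 85) (215, 190) [0.541 0.449 0.387] [0.483 0.44  0.36 ]
(0, 85) (180, 280) [0.568 0.504 0.31 ] [0.516 0.495 0.285]
(0, 85) (267, 360) [0.58  0.528 0.277] [0.421 0.541 0.229]
(0, 85) (60, 390) [0.605 0.578 0.207] [0.618 0.583 0.216]
(62, 192) (243, 370) [0.417 0.492 0.125] [0.47  0.501 0.137]
(62, 192) (215, 190) [0.395 0.385 0.315] [0.495 0.414 0.343]
(62, 192) (180, 280) [0.405 0.435 0.227] [0.528 0.478 0.266]
(62, 192) (267, 360) [0.416 0.485 0.137] [0.443 0.488 0.142]
(62, 192) (60, 390) [0.414 0.475 0.155] [0.596 0.596 0.244]
(40, 195) (243, 370) [0.407 0.513 0.162] [0.459 0.522 0.173]
(40, 195) (215, 190) [0.388 0.41  0.331] [0.484 0.437 0.358]
(40, 195) (180, 280) [0.397 0.458 0.252] [0.513 0.499 0.289]
(40, 195) (267, 360)
[... 216 characters left out ...]
299]
(90, 95) (180, 280) [0.59  0.413 0.195] [0.576 0.41  0.189]
(90, 95) (267, 360) [0.61  0.445 0.135] [0.456 0.456 0.089]
(90, 95) (60, 390) [0.639 0.489 0.048] [0.716 0.526 0.092]
long_carrier [[0.572 0.303 0.025]
 [0.676 0.306 0.025]
 [0.674 0.045 0.025]
 [0.571 0.044 0.025]] [0.623 0.175 0.025] [np.float64(0.25833327752979357), np.float64(0.10387128242806692), np.float64(0.2616203095543534), np.float64(0.10339815531896926)]
short_carrier [[ 0.646 -0.046  0.025]
 [ 0.661 -0.253  0.025]
 [ 0.561 -0.256  0.025]
 [ 0.547 -0.052  0.025]] [ 0.604 -0.152  0.025] [np.float64(0.09947222973407614), np.float64(0.20704983858770123), np.float64(0.09987661988517536), np.float64(0.20458199400050794)]
```

View pics/c3.png

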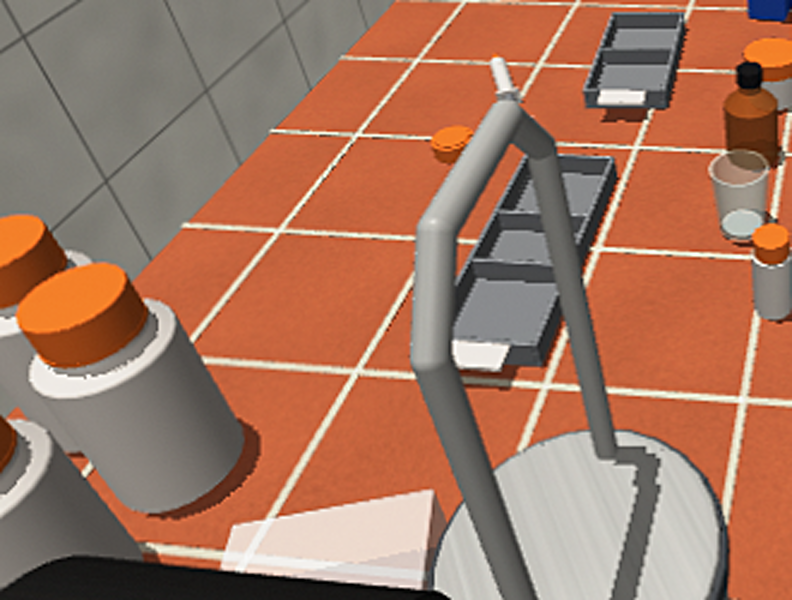

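```bash
python3 - <<'E'
from h import *
np.set_printoptions(precision=4,suppress=True)
t=capture("top")
for n,px,z in(("tall",(154,234.8),.12),("vial",(211.6,201.6),.08),("jar",(365.8,187.7),.06),("sq",(419.6,207.3),.09),("neck",(313.8,179.6),.105),("spare",(464.3,236.3),.086)): print(n,at(t,px,z))
A=lambda c,o,k,z=.025:at(t,(c[0]/k+o[0],c[1]/k+o[1]),z)
for c in((465,35),(738,38),(737,134),(463,131),(566,38),(638,38),(565,132),(638,133)): print("L",A(c,(0,70),2.5))
for c in((152,44),(359,33),(367,131),(157,146),(254,39),(260,138)): print("S",A(c,(290,80),2.6))
for c in((305,298),(367,308),(358,370)): print("sq70",A(c,(290,80),2.6,.07))
E
```

```text
tall [0.3362 0.3075 0.12  ]
vial [0.4058 0.2072 0.08  ]
jar [ 0.44   -0.1075  0.06  ]
sq [ 0.3975 -0.2126  0.09  ]
neck [ 0.4492 -0.0001  0.105 ]
spare [ 0.3404 -0.3026  0.086 ]
L [0.6725 0.287  0.025 ]
L [0.6715 0.0448 0.025 ]
L [0.5844 0.0442 0.025 ]
L [0.5852 0.2848 0.025 ]
L [0.6703 0.1971 0.025 ]
L [0.6707 0.1332 0.025 ]
L [0.5849 0.1949 0.025 ]
L [0.5845 0.1309 0.025 ]
S [ 0.6459 -0.0729  0.025 ]
S [ 0.6577 -0.2489  0.025 ]
S [ 0.5725 -0.254   0.025 ]
S [ 0.5576 -0.0774  0.025 ]
S [ 0.6513 -0.1594  0.025 ]
S [ 0.5654 -0.1638  0.025 ]
sq70 [ 0.4253 -0.1918  0.07  ]
sq70 [ 0.4178 -0.2408  0.07  ]
sq70 [ 0.3688 -0.2329  0.07  ]
```

>>> jog_arm:
  moves:
    - [[0, 0, -2], -10.7, 8.76]
    - [[0, 0, -2], -10.7, 8.76]

```text
time_s: 1.5
tcp_pos: [0.1596, -0.6557, 0.2428]
eef_rot: [180.0, -0.0, -144.6]
contact_force: [-0.2, -1.3, 0.2]
gripper_width: 0.0877
gripper_force: 0.0
```

>>> jog_arm:
  moves:
    - [[-5, 0, 0], -10.7, 8.76]
    - [[-5, 0, 0], -10.7, 8.76]
    - [[-5, 0, 0], -10.7, 8.76]
    - [[-5, 0, 0], -10.7, 8.76]
    - [[-5, 0, 0], -10.7, 8.76]
    - [[-5, 0, 0], -1.1, 8.76]
    - [[-6, -3.5, 0], 0, 8.76]
    - [[-6, -3.5, 0], 0, 8.76]
    - [[-6, -3.5, 0], 0, 8.76]
    - [[-6, -3.5, 0], 0, 8.76]
    - [[-6, -3.5, 0], 0, 8.76]
    - [[-6, -3.5, 0], 0, 8.76]
  newtons: 25

```text
time_s: 3.0
tcp_pos: [0.4857, -0.0797, 0.243]
eef_rot: [-179.9, 0.0, -90.3]
contact_force: [1.8, -1.2, 0.7]
gripper_width: 0.0874
gripper_force: 0.0
```

>>> jog_arm:
  moves:
    - [[-5.8, 2.8, 0], 0, 8.76]
    - [[-5.8, 2.8, 0], 0, 8.76]
    - [[-5.8, 2.8, 0], 0, 8.76]
    - [[-5.8, 2.8, 0], 0, 8.76]
    - [[-5.8, 2.8, 0], 0, 8.76]
    - [[-5.8, 2.8, 0], 0, 8.76]
    - [[0, 0, 3], 0, 8.76]
    - [[0, 0, 3], 0, 8.76]
    - [[0, 0, 0], 0, 8.76]

```text
time_s: 4.12
tcp_pos: [0.3228, 0.2557, 0.1811]
eef_rot: [179.9, -0.2, -90.3]
contact_force: [0.3, -0.2, 1.0]
gripper_width: 0.0878
gripper_force: 0.0
```

>>> jog_arm:
  moves:
    - [[-2.6, -0.7, 0], 0, 8.76]
    - [[-2.6, -0.6, 0], 0, 8.76]
    - [[0, 0, 2], 0, 8.76]
    - [[0, 0, 1], 0, 8.76]

```text
time_s: 4.62
tcp_pos: [0.3374, 0.3089, 0.1528]
eef_rot: [-180.0, 0.0, -90.3]
contact_force: [-0.0, -0.0, 0.0]
gripper_width: 0.0876
gripper_force: 0.0
```

>>> jog_arm:
  moves:
    - [[0, 0, 3.5], 0, 8.76]
    - [[0, 0, 3.5], 0, 8.76]
    - [[0, 0, 2.5], 0, 8.76]
    - [[0, 0, 0], 0, 8.76]
    - [[0, 0, 0], 0, 5]
    - [[0, 0, 0], 0, 5]
    - [[0, 0, 0], 0, 5]
    - [[0, 0, 0], 0, 5]

```text
time_s: 5.62
tcp_pos: [0.3372, 0.3092, 0.0581]
eef_rot: [-180.0, 0.1, -90.3]
contact_force: [-2.4, 1.0, 3.9]
gripper_width: 0.0577
gripper_force: 25.0
```

>>> jog_arm:
  moves:
    - [[0, 0, -1], 0, 5]
    - [[0, 0, -3], 0, 5]
    - [[0, 0, -3.5], 0, 5]
    - [[0, 0, -2.5], 0, 5]
    - [[0.5, -2, 0], 0, 5]
    - [[1, -4, 0], 0, 5]
    - [[1, -4.5, 0], 0, 5]
    - [[1.2, -5, 0], 0, 5]
    - [[1.2, -5, 0], 0, 5]
    - [[1, -4.5, 0], 0, 5]
    - [[0.9, -3, 0], 0, 5]
    - [[0, -1, 0], 0, 5]

```text
time_s: 7.12
tcp_pos: [0.6278, 0.238, 0.157]
eef_rot: [179.9, -0.0, -90.4]
contact_force: [-0.0, 0.5, -1.1]
gripper_width: 0.0576
gripper_force: 25.0
```

```bash
python3 - <<'E'
from h import *
s=get_state();print(s["tcp_pos"],s["gripper_width"],s["gripper_force"])
a=capture("side")["pixels"]; b=capture("top")["pixels"]
cv2.imwrite("pics/a1.png",np.vstack([a[:,100:],b[:,100:]])[:, :][::1] if 0 else np.hstack([a[:400,100:500],b[0:400,100:500]]))
E
```

```text
[0.62784459 0.23803291 0.15699824] 0.057589677810322884 24.998531006276608
```

View pics/a1.png

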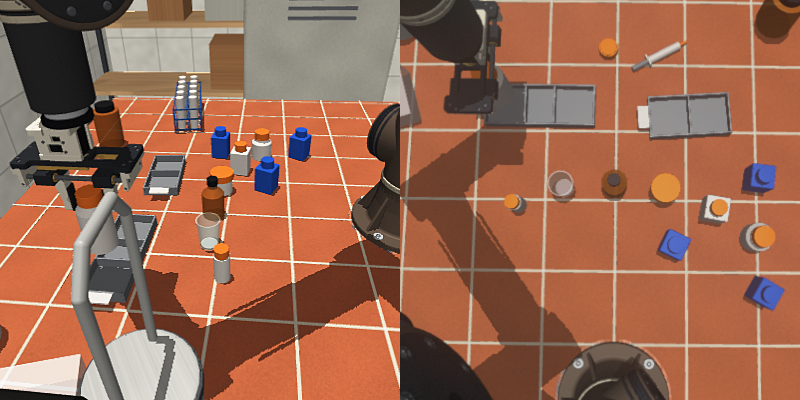

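>>> jog_arm:
  moves:
    - [[-0.3, 0, 2], 0, 5]
    - [[0, 0, 3], 0, 5]
    - [[0, 0, 2.5], 0, 5]
    - [[0, 0, 1.2], 0, 5]
    - [[0, 0, 0.5], 0, 5]
    - [[0, 0, 0.25], 0, 5]
    - [[0, 0, 0], 0, 5]

```text
time_s: 8.1
tcp_pos: [0.627, 0.2424, 0.0637]
eef_rot: [-180.0, 0.0, -90.3]
contact_force: [-1.1, 0.8, -0.9]
gripper_width: 0.0578
gripper_force: 25.0
```

>>> jog_arm:
  moves:
    - [[0, 0, 0.15], 0, 5]
    - [[0, 0, 0], 0, 8.7]
    - [[0, 0, 0], 0, 8.7]
    - [[0, 0, 0], 0, 8.7]
    - [[0, 0, -2], 0, 8.7]
    - [[0, 0, -5], 0, 8.7]
    - [[0, 0, -4], 0, 8.7]
    - [[0.8, 5.5, 0], 0, 8.7]
    - [[0.8, 5.5, 0], 0, 8.7]
    - [[0.8, 5.5, 0], 0, 8.7]
    - [[0.9, 5.5, 0], 0, 8.7]
    - [[0, 0, 0], 0, 8.7]

```text
time_s: 9.6
tcp_pos: [0.4037, 0.2094, 0.1721]
eef_rot: [-180.0, 0.1, -90.2]
contact_force: [1.7, 1.4, 0.8]
gripper_width: 0.0867
gripper_force: 0.0
```

>>> jog_arm:
  moves:
    - [[0, -0.3, 4], 0, 8.7]
    - [[0, 0, 5], 0, 8.7]
    - [[0, 0, 4], 0, 8.7]
    - [[0, 0, 1.3], 0, 8.7]
    - [[0, 0, 0], 0, 3]
    - [[0, 0, 0], 0, 2.5]
    - [[0, 0, 0], 0, 2.5]
    - [[0, 0, 0], 0, 2.5]
    - [[0, 0, 0], 0, 2.5]
    - [[0, 0, 0], 0, 2.5]
  newtons: 20

```text
time_s: 10.85
tcp_pos: [0.4095, 0.2104, 0.0286]
eef_rot: [-180.0, 0.0, -90.3]
contact_force: [-0.8, -0.2, 1.8]
gripper_width: 0.0333
gripper_force: 20.1
```

```bash
python3 - <<'E'
from h import *
s=get_state();print(s["tcp_pos"],s["gripper_width"],s["gripper_force"])
a=capture("side")["pixels"]; b=capture("top")["pixels"]
cv2.imwrite("pics/a2.png",np.hstack([a[:400,100:500],b[0:400,100:500]]))
E
```

```text
[0.40950682 0.21039855 0.02863076] 0.033300079214927364 20.067505538463593
```

View pics/a2.png

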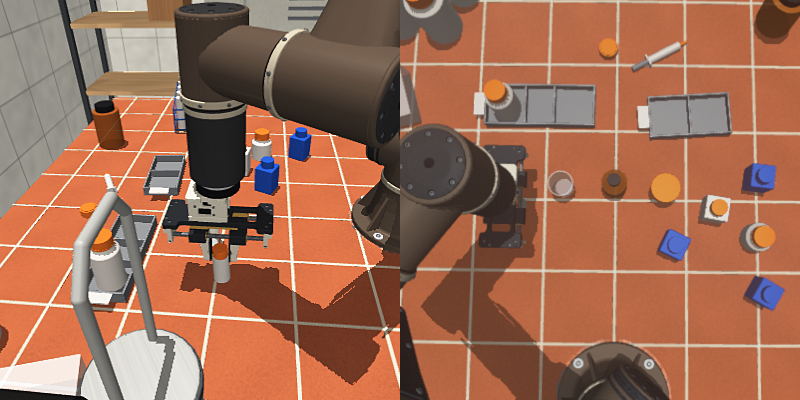

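>>> jog_arm:
  moves:
    - [[0, 0, -2], 0, 2.5]
    - [[0, 0, -4], 0, 2.5]
    - [[0, 0, -3], 0, 2.5]
    - [[1.2, -2, 0], 0, 2.5]
    - [[1.2, -4, 0], 0, 2.5]
    - [[1.2, -5, 0], 0, 2.5]
    - [[1, -5, 0], 0, 2.5]
    - [[0, -4, 0], 0, 2.5]
    - [[0, -1.8, 0], 0, 2.5]
    - [[0, 0, 0], 0, 2.5]
    - [[0, 0, 1.5], 0, 2.5]

```text
time_s: 12.32
tcp_pos: [0.6273, 0.1635, 0.1037]
eef_rot: [-179.9, 0.1, -90.3]
contact_force: [0.5, -0.2, 0.3]
gripper_width: 0.0333
gripper_force: 20.0
```

>>> jog_arm:
  moves:
    - [[0, 0, 2.5], 0, 2.5]
    - [[0, 0, 3], 0, 2.5]
    - [[0, 0, 1], 0, 2.5]
    - [[0, 0, 0.4], 0, 2.5]
    - [[0, 0, 0.15], 0, 2.5]
    - [[0, 0, 0], 0, 2.5]

```text
time_s: 13.08
tcp_pos: [0.6277, 0.1635, 0.0338]
eef_rot: [-179.9, 0.0, -90.3]
contact_force: [-0.0, -0.3, -0.6]
gripper_width: 0.0328
gripper_force: 20.0
```

>>> jog_arm:
  moves:
    - [[0, 0, 0.12], 0, 2.5]
    - [[0, 0, 0], 0, 6]
    - [[0, 0, 0], 0, 8]
    - [[0, 0, 0], 0, 8]
    - [[0, 0, -2], 0, 8]
    - [[0, 0, -5], 0, 8]
    - [[0, 0, -5], 0, 8.7]
    - [[5.4, 3, 0], 0, 8.7]
    - [[5.4, 3.9, 0], 0, 8.7]
    - [[5.4, 3.9, 0], 0, 8.7]
    - [[5.4, 3.9, 0], 0, 8.7]
    - [[5.4, 4, 0], 0, 8.7]

```text
time_s: 14.58
tcp_pos: [0.4475, -0.0934, 0.152]
eef_rot: [-180.0, 0.0, -90.3]
contact_force: [1.4, -0.6, 0.0]
gripper_width: 0.0873
gripper_force: 0.0
```

>>> jog_arm:
  moves:
    - [[0, 0, 2], 0, 8.7]
    - [[0, 0, 0], 0, 8.7]

```text
time_s: 14.82
tcp_pos: [0.4477, -0.0927, 0.1312]
eef_rot: [179.9, -0.0, -90.4]
contact_force: [1.1, -0.4, -0.1]
gripper_width: 0.0873
gripper_force: 0.0
```

>>> jog_arm:
  moves:
    - [[1.4, 0.7, 0], 0, 8.7]
    - [[0, 0, 3], 0, 8.7]
    - [[0, 0, 4], 0, 8.7]
    - [[0, 0, 3], 0, 8.7]
    - [[0, 0, 0], 0, 8.7]
    - [[0, 0, 0], 0, 5]
    - [[0, 0, 0], 0, 5]
    - [[0, 0, 0], 0, 5]
    - [[0, 0, 0], 0, 5]
  newtons: 25

```text
time_s: 15.95
tcp_pos: [0.4423, -0.106, 0.0326]
eef_rot: [-179.9, 0.0, -90.3]
contact_force: [-1.1, 0.7, 7.1]
gripper_width: 0.0603
gripper_force: 25.0
```

>>> jog_arm:
  moves:
    - [[0, 0, -1], 0, 5]
    - [[0, 0, -4], 0, 5]
    - [[0, 0, -4], 0, 5]
    - [[0, -2, -1], 0, 5]
    - [[-1, -4, 0], 0, 5]
    - [[-3, -4, 0], 0, 5]
    - [[-4, -4, 0], 0, 5]
    - [[-4, -3, 0], 0, 5]
    - [[-4, -1.5, 0], 0, 5]
    - [[-2.5, 0, 0], 0, 5]
    - [[-1, 0, 0], 0, 5]
    - [[0, 0, 0], 0, 5]

```text
time_s: 17.45
tcp_pos: [0.6276, 0.0881, 0.132]
eef_rot: [180.0, -0.0, -90.3]
contact_force: [-0.2, -0.8, -1.9]
gripper_width: 0.0609
gripper_force: 25.0
```

```bash
python3 - <<'E'
from h import *
s=get_state();print(s["tcp_pos"],s["gripper_width"],s["gripper_force"])
a=capture("side")["pixels"]; b=capture("top")["pixels"]
cv2.imwrite("pics/a3.png",np.hstack([a[:400,100:500],b[0:400,100:500]]))
E
```

```text
[0.62756891 0.08812895 0.13200004] 0.06087868498679528 24.999590814113617
```

View pics/a3.png

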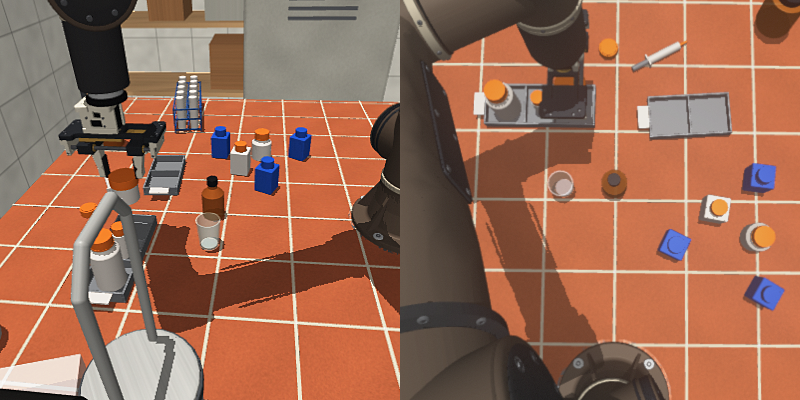

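>>> jog_arm:
  moves:
    - [[0, 0, 2.5], 0, 5]
    - [[0, 0, 4], 0, 5]
    - [[0, 0, 2], 0, 5]
    - [[0, 0, 0.6], 0, 5]
    - [[0, 0, 0.25], 0, 5]
    - [[0, 0, 0], 0, 5]

```text
time_s: 18.3
tcp_pos: [0.6284, 0.0879, 0.0392]
eef_rot: [-179.9, 0.0, -90.3]
contact_force: [0.5, -0.4, -1.4]
gripper_width: 0.0604
gripper_force: 25.0
```

>>> jog_arm:
  moves:
    - [[0, 0, 0.15], 0, 5]
    - [[0, 0, 0.1], 0, 5]
    - [[0, 0, 0], 0, 5]

```text
time_s: 18.68
tcp_pos: [0.6282, 0.0881, 0.0367]
eef_rot: [-179.9, 0.0, -90.3]
contact_force: [-1.7, -0.1, 5.2]
gripper_width: 0.0608
gripper_force: 25.0
```

>>> jog_arm:
  moves:
    - [[0, 0, 0], 0, 8.7]
    - [[0, 0, 0], 0, 8.7]
    - [[0, 0, 0], 0, 8.7]
    - [[0, 0, -2], 0, 8.7]
    - [[0, 0, -5], 0, 8.7]
    - [[0, 0, -4], 0, 8.7]
    - [[5, 3.8, 0], 0, 8.7]
    - [[5, 3.8, 0], 0, 8.7]
    - [[5, 3.8, 0], 0, 8.7]
    - [[5, 3.9, 0], 0, 8.7]
    - [[5, 3.9, 0], 0, 8.7]
    - [[5, 3.9, 0], 8.4, 8.7]

```text
time_s: 20.18
tcp_pos: [0.3961, -0.2091, 0.146]
eef_rot: [-180.0, -0.0, -98.8]
contact_force: [1.2, -0.5, 0.1]
gripper_width: 0.0871
gripper_force: 0.0
```

>>> jog_arm:
  moves:
    - [[0, 0, 1], 0, 8.7]
    - [[0, 0, 0], 0, 8.7]

```text
time_s: 20.42
tcp_pos: [0.397, -0.2081, 0.1353]
eef_rot: [180.0, 0.0, -98.7]
contact_force: [-0.2, 0.2, 0.3]
gripper_width: 0.0869
gripper_force: 0.0
```

>>> jog_arm:
  moves:
    - [[0.4, 0, 2], 0, 8.7]
    - [[0, 0, 4], 0, 8.7]
    - [[0, 0, 3], 0, 8.7]
    - [[0, 0, 1.1], 0, 8.7]
    - [[0, 0, 0], 0, 8]
    - [[0, 0, 0], 0, 4.2]
    - [[0, 0, 0], 0, 4.2]
    - [[0, 0, 0], 0, 4.2]
    - [[0, 0, 0], 0, 4.2]
    - [[0, 0, 0], 0, 4.2]
  newtons: 25

```text
time_s: 21.68
tcp_pos: [0.3973, -0.212, 0.0352]
eef_rot: [-179.9, -0.0, -98.7]
contact_force: [0.3, 0.9, 4.9]
gripper_width: 0.0498
gripper_force: 24.9
```

>>> jog_arm:
  moves:
    - [[0, 0, -1], 0, 4.2]
    - [[0, 0, -3], -6.5, 4.2]
    - [[0, 0, -4], -6.5, 4.2]
    - [[-0.6, -2, 0], 0, 4.2]
    - [[-1.4, -4, 0], 0, 4.2]
    - [[-1.6, -4.5, 0], 0, 4.2]
    - [[-1.6, -4.5, 0], 0, 4.2]
    - [[-1.5, -4, 0], 0, 4.2]
    - [[-1, -2.4, 0], 0, 4.2]
    - [[0, 0, 0], 0, 4.2]
    - [[0, 0, 2], 0, 4.2]
    - [[0, 0, 0], 0, 4.2]

```text
time_s: 23.18
tcp_pos: [0.6024, -0.1192, 0.0928]
eef_rot: [179.8, 0.0, -85.8]
contact_force: [-0.3, -0.3, -0.9]
gripper_width: 0.05
gripper_force: 24.9
```

Target height about 0.039.

>>> jog_arm:
  moves:
    - [[0, -0.2, 2.5], 0, 4.2]
    - [[0, 0, 2], 0, 4.2]
    - [[0, 0, 0.6], 0, 4.2]
    - [[0, 0, 0.15], 0, 4.2]
    - [[0, 0, 0.1], 0, 4.2]
    - [[0, 0, 0], 0, 4.2]

```text
time_s: 23.92
tcp_pos: [0.6069, -0.1189, 0.042]
eef_rot: [-179.9, -0.0, -85.7]
contact_force: [-0.1, 1.4, -0.4]
gripper_width: 0.0497
gripper_force: 24.9
```

>>> jog_arm:
  moves:
    - [[0, 0, 0.15], 0, 4.2]
    - [[0, 0, 0.1], 0, 4.2]
    - [[0, 0, 0.1], 0, 4.2]
    - [[0, 0, 0], 0, 4.2]

```text
time_s: 24.42
tcp_pos: [0.6068, -0.1191, 0.0392]
eef_rot: [-180.0, -0.0, -85.7]
contact_force: [-2.4, 1.3, 10.1]
gripper_width: 0.0495
gripper_force: 24.9
```

>>> jog_arm:
  moves:
    - [[0, 0, 0], 0, 8.7]
    - [[0, 0, 0], 0, 8.7]
    - [[0, 0, 0], 0, 8.7]
    - [[0, 0, 0], 0, 8.7]
    - [[0, 0, -2], 0, 8.7]
    - [[0, 0, -5], 0, 8.7]
    - [[0, 0, -4], 0, 8.7]
    - [[-3.3, 3.7, 0], 0, 8.7]
    - [[-3.3, 3.7, 0], 0, 8.7]
    - [[-3.3, 3.7, 0], 0, 8.7]
    - [[-3.2, 3.6, 0], 0, 8.7]
    - [[0, 0, 0], 0, 8.7]

```text
time_s: 25.92
tcp_pos: [0.4481, 0.0019, 0.1483]
eef_rot: [-179.9, 0.1, -85.6]
contact_force: [-0.0, 0.2, 1.1]
gripper_width: 0.0871
gripper_force: 0.0
```

>>> jog_arm:
  moves:
    - [[0, 0, 1], 0, 8.7]
    - [[0, 0, 0], 0, 8.7]

```text
time_s: 26.18
tcp_pos: [0.45, 0.0002, 0.1366]
eef_rot: [179.9, -0.0, -85.8]
contact_force: [0.4, -0.7, 0.9]
gripper_width: 0.087
gripper_force: 0.0
```

Down 9.4 cm to 0.043 and grip.

>>> jog_arm:
  moves:
    - [[0, 0, 3], 0, 8.7]
    - [[0, 0, 4], 0, 8.7]
    - [[0, 0, 2], 0, 8.7]
    - [[0, 0, 0.4], 0, 8.7]
    - [[0, 0, 0], 0, 8]
    - [[0, 0, 0], 0, 4.5]
    - [[0, 0, 0], 0, 4.5]
    - [[0, 0, 0], 0, 4.5]
    - [[0, 0, 0], 0, 4.5]
    - [[0, 0, 0], 0, 4.5]
  newtons: 30

```text
time_s: 27.42
tcp_pos: [0.4508, 0.001, 0.0441]
eef_rot: [-179.9, 0.0, -85.7]
contact_force: [0.8, -0.4, 1.3]
gripper_width: 0.0455
gripper_force: 1.0
```

```bash
python3 - <<'E'
from h import *
s=get_state();print(s["tcp_pos"],s["gripper_width"],s["gripper_force"])
a=capture("side")["pixels"]; b=capture("top")["pixels"]
cv2.imwrite("pics/a4.png",np.hstack([a[:400,100:500],b[0:400,100:500]]))
E
```

```text
[0.4507812  0.00097181 0.04413586] 0.04550993406691305 0.9810408219113498
```

View pics/a4.png

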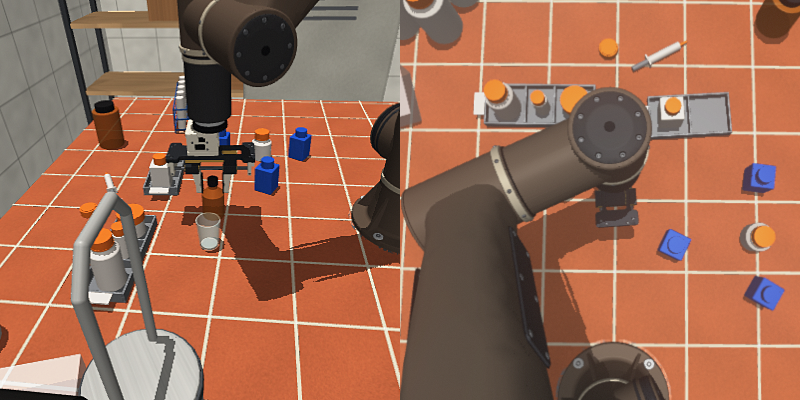

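```bash
python3 - <<'E'
from h import *
np.set_printoptions(precision=4,suppress=True)
p=capture("side"); a=p["pixels"][120:260,230:390]
cv2.imwrite("pics/a5.png",cv2.resize(a,None,fx=4.2,fy=4.2,interpolation=cv2.INTER_CUBIC))
print(proj(p,[[.4508,.001,0],[.4508,.001,.044],[.4508,.001,.064],[.4508,.001,.105]]))
E
```

```text
[[313.6482 213.8319]
 [312.9699 199.3186]
 [312.6491 192.4513]
 [311.9653 177.81  ]]
```

View pics/a5.png

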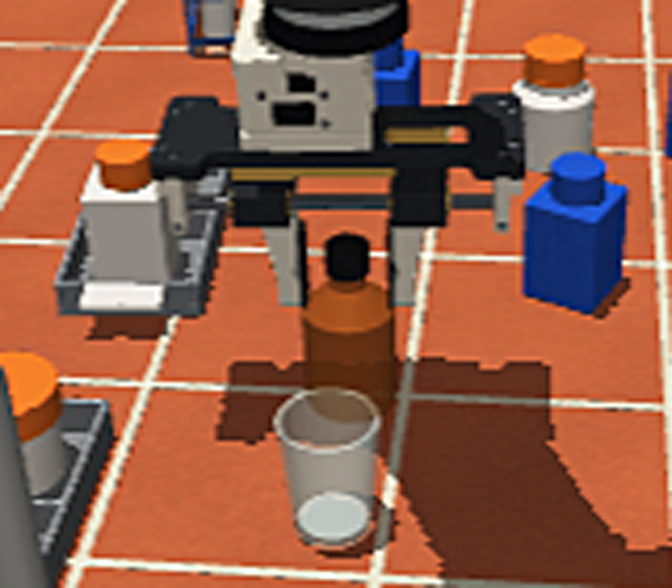

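```bash
python3 - <<'E'
from h import *
np.set_printoptions(precision=4,suppress=True)
t=capture("top");s=capture("side")
for n,ps in(("tall_bottle",(t,s)),("vial",(t,)),("square_bottle",(t,s)),("necked_bottle",(s,)),("beaker",(s,))):
    for p in ps:
        for r in regions_of(p,n)[:5]:
            m=r["pixels"]
            if m.sum()>20:
                xy,i=fit(p,n,m)
                if i>.4: print(n,p["shot"],np.round(r["pixel"]),xy,round(i,2))
E
```

```text
tall_bottle 17 [202. 102.] [0.6276 0.2414] 0.93
tall_bottle 18 [207. 261.] [0.6246 0.2433] 0.82
tall_bottle 18 [258. 168.] [ 0.6056 -0.0987] 0.55
vial 17 [237. 103.] [0.6279 0.1647] 0.77
square_bottle 17 [373. 112.] [ 0.6088 -0.1192] 0.86
square_bottle 17 [375. 244.] [ 0.3237 -0.1251] 0.84
square_bottle 17 [462. 295.] [ 0.2251 -0.3127] 0.83
square_bottle 17 [461. 177.] [ 0.4659 -0.3084] 0.84
square_bottle 18 [259. 169.] [ 0.6142 -0.1272] 0.82
square_bottle 18 [367. 173.] [ 0.3253 -0.1254] 0.86
square_bottle 18 [398. 145.] [ 0.2278 -0.3136] 0.91
necked_bottle 18 [310. 194.] [ 0.4527 -0.0101] 0.79
beaker 18 [307. 228.] [0.4493 0.1058] 0.83
```

>>> jog_arm:
  moves:
    - [[0, 0, 0], 0, 8.7]
    - [[0, 0, 0], 0, 8.7]
    - [[0, 0, 0], 0, 8.7]
    - [[0, 0, 0.2], 0, 8.7]
    - [[0, 0, 0.2], 0, 8.7]
    - [[0, 0, 0], 0, 8.7]

```text
time_s: 28.78
tcp_pos: [0.4498, 0.0006, 0.0395]
eef_rot: [180.0, -0.0, -85.7]
contact_force: [0.3, 0.2, -0.3]
gripper_width: 0.0867
gripper_force: 0.0
```

```bash
python3 - <<'E'
from h import *
s=get_state();print(s["tcp_pos"],s["contact_force"])
p=capture("side"); a=p["pixels"][120:260,230:390]
cv2.imwrite("pics/a6.png",cv2.resize(a,None,fx=4.2,fy=4.2,interpolation=cv2.INTER_CUBIC))
q=s["tcp_pos"]
for dx in(-.06,-.044,.044,.06): print(dx,(proj(p,[q+[dx,0,0],q+[dx,0,.019]])-[230,120])*4.2)
E
```

```text
[0.44984245 0.00061809 0.03949216] [ 0.33901668  0.16201806 -0.26169163]
-0.06 [[454.22487319 343.55803827]
 [454.23050856 316.21416357]]
-0.044 [[426.4384536  342.39768988]
 [426.10589392 315.08558166]]
0.044 [[275.26138564 336.08595762]
 [273.10960043 308.95143499]]
0.06 [[248.07575213 334.95118407]
 [245.60067247 307.8494531 ]]
```

View pics/a6.png

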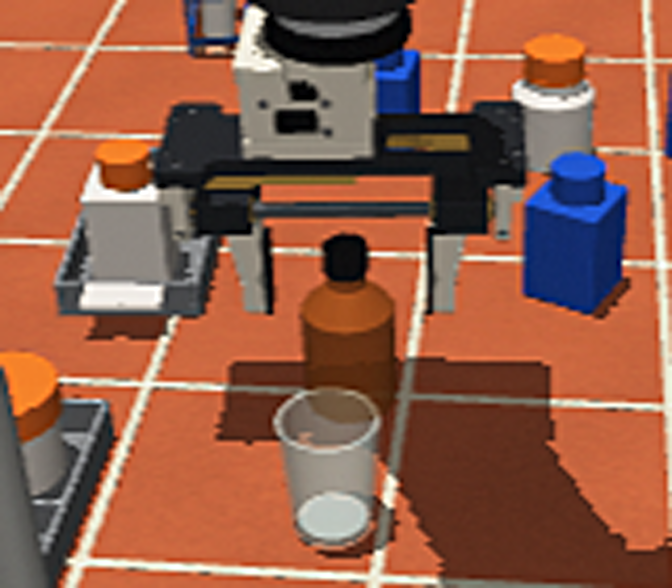

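>>> jog_arm:
  moves:
    - [[0, 0, 0.5], 0, 8.7]
    - [[0, 0, 0.4], 0, 8.7]
    - [[0, 0, 0.3], 0, 8.7]
    - [[0, 0, 0], 0, 8.7]

```text
time_s: 29.32
tcp_pos: [0.4499, 0.0006, 0.0274]
eef_rot: [180.0, -0.0, -85.7]
contact_force: [0.1, -0.5, 0.3]
gripper_width: 0.0867
gripper_force: 0.0
```

>>> jog_arm:
  moves:
    - [[0, 0, 0.2], 0, 8]
    - [[0, 0, 0], 0, 4.5]
    - [[0, 0, 0], 0, 4.5]
    - [[0, 0, 0], 0, 4.5]
    - [[0, 0, 0], 0, 4.5]
    - [[0, 0, 0], 0, 4.5]

```text
time_s: 30.08
tcp_pos: [0.4504, 0.0008, 0.0259]
eef_rot: [-180.0, 0.0, -85.7]
contact_force: [1.3, 0.8, 1.4]
gripper_width: 0.0527
gripper_force: 30.0
```

>>> jog_arm:
  moves:
    - [[0, 0, -1], 0, 4.5]
    - [[0, 0, -3], 0, 4.5]
    - [[0, 0, -4], 0, 4.5]
    - [[0, 0, -3], 0, 4.5]
    - [[2, -0.5, -1], 0, 4.5]
    - [[4, -1.5, 0], 0, 4.5]
    - [[4.5, -2.5, 0], 0, 4.5]
    - [[4.5, -3.5, 0], 0, 4.5]
    - [[4, -3.5, 0], 0, 4.5]
    - [[2.9, -2, 0], 0, 4.5]
    - [[0, -1, 0], 0, 4.5]
    - [[0, 0, 0], 0, 4.5]

```text
time_s: 31.58
tcp_pos: [0.6108, -0.2065, 0.1454]
eef_rot: [179.9, 0.0, -85.7]
contact_force: [-0.2, 0.3, -0.5]
gripper_width: 0.0526
gripper_force: 30.0
```

```bash
python3 - <<'E'
from h import *
s=get_state();print(s["tcp_pos"],s["gripper_width"],s["gripper_force"])
a=capture("side")["pixels"]; b=capture("top")["pixels"]
cv2.imwrite("pics/a7.png",np.hstack([a[:400,100:500],b[0:400,100:500]]))
E
```

```text
[ 0.61078475 -0.20654743  0.14544977] 0.05259899162478105 29.99149324838072
```

View pics/a7.png

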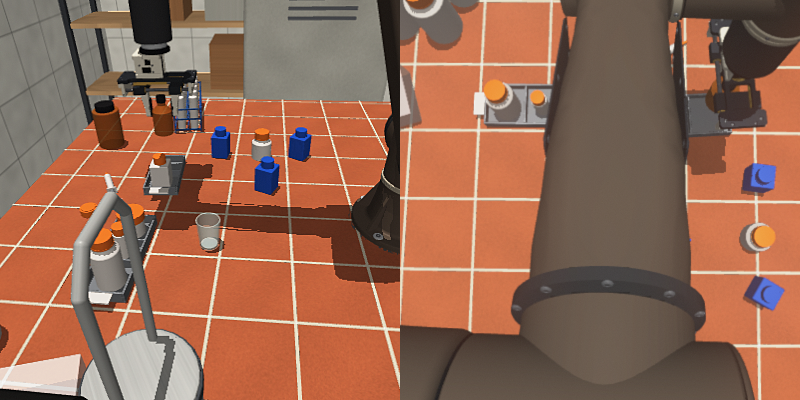

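>>> jog_arm:
  moves:
    - [[0, 0, 2.5], 0, 4.5]
    - [[0, 0, 4], 0, 4.5]
    - [[0, 0, 3], 0, 4.5]
    - [[0, 0, 1.2], 0, 4.5]
    - [[0, 0, 0.5], 0, 4.5]
    - [[0, 0, 0.1], 0, 4.5]
    - [[0, 0, 0], 0, 4.5]

```text
time_s: 32.55
tcp_pos: [0.6117, -0.2069, 0.0339]
eef_rot: [-179.9, -0.0, -85.7]
contact_force: [0.7, -0.0, -0.6]
gripper_width: 0.0529
gripper_force: 30.0
```

>>> jog_arm:
  moves:
    - [[0, 0, 0.15], 0, 4.5]
    - [[0, 0, 0.1], 0, 4.5]
    - [[0, 0, 0.1], 0, 4.5]
    - [[0, 0, 0], 0, 4.5]

```text
time_s: 33.05
tcp_pos: [0.6112, -0.207, 0.0299]
eef_rot: [-180.0, -0.0, -85.7]
contact_force: [-1.3, 0.9, 4.1]
gripper_width: 0.0528
gripper_force: 30.0
```

>>> jog_arm:
  moves:
    - [[0, 0, 0], 0, 7]
    - [[0, 0, 0], 0, 8.7]
    - [[0, 0, 0], 0, 8.7]
    - [[0, 0, 0], 0, 8.7]
    - [[0, 0, -2], 0, 8.7]
    - [[0, 0, -5], 0, 8.7]
    - [[0, 0, -5], 0, 8.7]
    - [[0, 0, -4], 0, 8.7]
    - [[5, 1, 0], 0, 8.7]
    - [[5, 2, 0], 0, 8.7]
    - [[5, 2, 0], 0, 8.7]
    - [[4, 2, 0], 0, 8.7]

```text
time_s: 34.55
tcp_pos: [0.5546, -0.4033, 0.1891]
eef_rot: [180.0, 0.0, -85.7]
contact_force: [1.4, 0.7, 0.1]
gripper_width: 0.0869
gripper_force: 0.0
```

>>> jog_arm:
  moves:
    - [[4, 2, 0], 0, 8.7]
    - [[4, 2, 0], 0, 8.7]
    - [[0, 0, 0], 0, 8.7]
    - [[0, 0, 0], 0, 8.7]

```text
time_s: 35.05
tcp_pos: [0.5212, -0.4843, 0.1889]
eef_rot: [180.0, 0.0, -85.8]
contact_force: [0.6, 0.2, -0.8]
gripper_width: 0.0871
gripper_force: 0.0
```

```bash
python3 - <<'E'
from h import *
s=get_state();print(s["tcp_pos"],s["contact_force"])
a=capture("side")["pixels"]; b=capture("top")["pixels"]
cv2.imwrite("pics/a8.png",np.hstack([a[:400,100:500],b[0:400,100:500]]))
E
```

```text
[ 0.52124855 -0.48433702  0.18889735] [ 0.59635174  0.18176264 -0.79968788]
```

View pics/a8.png

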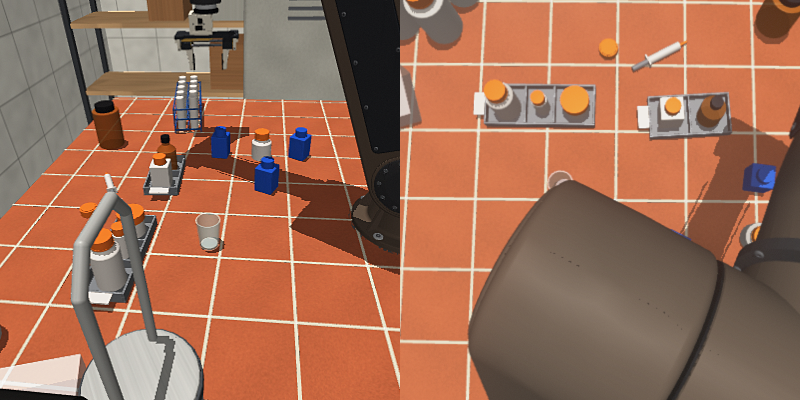

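The picture shows all five pieces upright in the right cells: tall (497,93), vial (538,98), jar (574,100), square (672,105) and necked (712,107). The beaker and the spare bottle still stand where they were.

```bash
python3 -c "
from plant import *
print(close_job())"
```

```text
the job is handed in; nothing more can be done
None
```

The job is handed in at about 35 s: all five pieces stand upright and released in their assigned cells, placed in the order asked, with the spare bottle and the beaker untouched.

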